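# Lock the filter cassette and hold the beam shutter at its third notch

### The arm

A 6-joint arm with a two-finger parallel gripper is mounted at the origin on the work surface. World frame = base frame: x ahead of the robot, y to its left, z up, the work surface at z = 0. Lengths are in m, angles in rad, forces in N, time in s.
With the tool pointing down it reaches from about 0.35 to 0.875 m from the base axis. Payload 4.2 kg.
Tool frame: the origin (TCP) lies at the very end of the fingers, on their centre line; the grasp point (between the pads) lies 19 mm behind it; z points along the fingers, y is the direction in which the jaws open and shut (so a half turn about z gives the same grasp; the last joint's range is limited). The gripper opens to 87 mm and grips with 3 to 60 N. Pads are 19 mm wide; open, the fingers measure 117 mm over their backs; the gripper's body (75 mm by 190 mm) begins 51 mm behind the grasp point.
Start: joints at [-0.963, 0.385, 0.008, 0, -1.194, -0.259], TCP at [0.214, -0.587, 0.223] pointing down, gripper open.
Joint ranges: [-3.14, 3.14], [-1.21, 2.06], [-1.07, 1.41], [-3.16, 2.05], [-2.99, -0.16], [-3.1, 3.1]. Speed limits (rad/s): [2.79, 2.79, 3.14, 3.14, 3.14, 3.14].

### API

Orientations are given as [roll, pitch, yaw] about the fixed x, y, z axes, in that order (R = Rz(yaw) Ry(pitch) Rx(roll)).
In Python, from station import state, grab_frame, camera_params, finish_job, cut_out, place_of gives the robot as it stands. The module is installed in compiled form; this text tells all that it offers.
- The arm moves only by the tool apply_moves, never from a script. Its argument "targets" is a list of rows, each a list of 4 numbers: the shift along the world's x, y, z in mm, then the turn about the world's z in rad. A call has 1 to 20 rows; each row shifts and turns the pose as measured when the row begins; what a row does not reach is not made up. A row lasts 1/10 s, in which the tool goes at most 50 mm and 8.59 degrees, less where a joint would pass 70% of its speed; a pose out of reach is approached as far as the arm can. A call with a gripper value outside its range is refused whole. "jaw" is the gripper command: -1 is fully open, 1 is shut, values between are in proportion, set as the call begins (left out, the last holds). The fingers move at their own pace and stop on an object; the grip force is fixed at half the most. Time passes only in rows, so rows that do not move let the fingers close. It gives the time, the measured TCP pose, the force and the opening at its end, in the units of the state.
- state(): the state, without advancing time (a new reading comes with each control period).
- grab_frame(name): name is "side" or "top"; returns the picture (420x560x3 uint8, red, green, blue); there is no depth.
- camera_params(name): a dict with "vfov" (degrees; the focal length in pixels is half the picture's height over the tangent of half this angle, whatever the lens; pixels are square), "cx", "cy" (the principal point, pixels), "eye" and "orientation" of the camera in the world. Camera axes: x right, y down, z forward; pixel columns grow to the right and rows downward; lengths in m; the calibration is good to about 2 mm. A picture is of the moment at which its call begins. camera_params takes no time and is no camera call.
- finish_job(): hands the job in, once; it reports no verdict.
Trained networks look in the newest picture that a camera, given by its name, has taken for a name from the list of things; names that differ only in an ending like _2 or _b are one class to them, and where a whole thing is asked for, a point or a joint stands for the part that bears it (a point fixed in the world has none). Each returns a list of dicts, best first, with "p" (0 to 1); they miss things now and then, are a little off and sometimes report something else, mostly with a low value. They report only what shows in the picture. A call takes as long as a camera call. They do not tell look-alikes from the thing itself.
- cut_out(camera, label): "mask" (420x560 bool, what is visible of it).
- place_of(camera, label): "position" ([x, y, z] in m, in world coordinates, good to about 4 mm: a listed point, or the origin of a listed thing).
The state is a dict: "time_s": time; "q": joint angles; "qvel": joint speeds; "tau": joint torques, N m; "tool_pos": TCP position; "tool_rot": TCP orientation; "contact_force": force on the tool from outside, world axes, zero at the start; "wrist_torque": the same for the moment, N m; "width": finger opening in m.
Only numpy, scipy, OpenCV 4.12 (cv2) and the standard library are available. Lean on these libraries where they do the work, as an engineer would, in place of code of your own. Each camera call takes 0.05 s, during which the arm holds its last target. There are 200 camera calls.

### The job

Swing the keeper bar of the filter cradle shut across the cassette until it clicks home against its stop, and leave it shut. Only then turn the spring-return shutter dial clockwise by its post, past the first two notches to the third (about 60 degrees, just short of the end stop), and keep holding it there with the fingers: the dial springs back if let go, so finish while still holding it. Leave the cassette seated and the other things on the bench where they are.

Things in the scene. Friction and masses are not known exactly. Their poses are not given: they have to be found in the camera images.
- cradle: Fixed black metal filter cradle: base plate 85 x 160 x 12 mm, a pocket in the middle holding the cassette, walls 28 mm high. Origin: centre of its underside. The keeper bar's pivot post stands near its -y end, a catch block with a sprung ball and an upright stop wall (6 mm thick, top at 56 mm height) near its +y end.
- keeper (a joint): Angle (rad) of the aluminium keeper bar about its upright pivot; 0 = shut, along the cradle's +y, against the stop wall; grows as it opens, counter-clockwise from above (to the cradle's -x side), up to 1.6. Starts at 0.9 to 1.4; turns easily, stays where left. A sprung ball centred near 0.08 takes about 3 N at the knob to pass; home is below 0.05, and the ball keeps it there.
- keeper_hinge (a point): Point on the keeper bar's upright pivot axis, 58 mm above the bench, 64 mm from the cradle's origin towards the cradle's -y; its axes are those of the cradle.
- keeper_knob (a point): Centre of the top face of the bar's knob: an upright black round pin, 14 mm in diameter, 44 mm tall, from the bar's top at 54 mm height to 98 mm; 125 mm from the pivot axis. The bar is 14 mm wide and 8 mm thick and ends 9 mm beyond the knob's centre.
- cassette: Black filter cassette 50 x 70 x 30 mm with two round glass windows on top, loose, already seated in the cradle's pocket (2 mm play); its top is 42 mm above the bench, 4 mm below the bar's path. Origin: centre of its underside.
- shutter: Fixed beam shutter: black metal housing 130 x 130 mm on a 150 mm square base plate, top at 55 mm height, a short black tube out of its +x side, the dial on top. Origin: centre of its underside. Four steel studs in an arc on top, 69 mm from the dial axis, mark rest and notches 1, 2, 3; the third notch's stud is the largest (10 mm, others 7 mm).
- dial (a joint): Angle (rad) of the dial about its upright axis; 0 = at rest, grows clockwise from above. Notches at 0.35, 0.70, 1.05; end stop at 1.25. A spring always drives it back (0.30 N m at rest, 0.43 N m at notch 3; the notches add or take up to 0.12 N m): 4 to 11 N at the post. Held right: 0.95 to 1.15.
- dial_axis (a point): Point on the dial's upright axis, 80 mm above the bench, above the shutter's origin; its axes are those of the shutter. The aluminium dial is 72 mm across.
- dial_post (a point): Centre of the top face of the dial's post: an upright black round pin, 12 mm in diameter, 43 mm tall, from the dial arm's top at 77 mm height to 120 mm; 55 mm from the dial axis. At rest it lies in the direction 210 degrees (counter-clockwise from the shutter's +x axis, seen from above), at the third notch 150 degrees.
- lens_tube: Bystander: upright black lens tube, 36 mm across, 52 mm tall, between cradle and shutter. Origin: centre of its underside.
- spare_ring: Bystander: dark steel retaining ring lying flat, 32 mm across, 10 mm high. Origin: centre of its underside.
- jar: Bystander: small jar with lid, 48 mm across, 60 mm tall. Origin: centre of its underside.
- driver: Bystander: screwdriver 160 mm long lying beyond the shutter and cradle. Origin: under its middle.
- post_base: Bystander: steel optical post, 13 mm across and 75 mm tall, on a 44 mm foot. Origin: centre of its underside.
- optic_case: Bystander: grey flat optic case 60 x 60 x 18 mm. Origin: centre of its underside.
- dust_cap: Bystander: black round cap 40 mm across, 12 mm high. Origin: centre of its underside.
Not all that is in view belongs to the job. Leave any green or yellow look-alike of the cradle alone.

How it is judged:
By the outcome, as a careful person would: the job done as asked, in the order asked, and still so for the second after the job is handed in, while the arm keeps its last pose, push and grip.
It also fails if it takes over 56 s, if anything falls off the work surface, if the arm or the gripper's body presses on something with over 40 N, if the wrist force passes 120 N, or if a joint passes its speed limit or range.

## Working session

There is one attempt and no reset: what is moved stays moved. The work goes in short steps, Python scripts to look and compute and a tool call to move; the robot and the scene stay as the last step left them, time stands still between calls to the robot, and variables do not carry over. Pictures are saved under pics/ and viewed, about 8 in all and at most 12, crops included, and the job is handed in when it is done.

Besides the shell and the picture viewer there is one more tool, called after "Emit:" as name([rows], argument=value, ...), one row to a line, values as JSON. apply_moves: Moves the arm, as the interface text tells. Its arguments: {"type":"object","properties":{"targets":{"type":"array","items":{"type":"array","items":{"type":"number"}}},"jaw":{"type":"number"}},"required":["targets"]}

```bash
mkdir -p pics; python3 - <<'E'
from station import *
import cv2,numpy as np
for c in ("top","side"):
    im=grab_frame(c); cv2.imwrite(f"pics/{c}0.png",im[:,:,::-1])
    p=camera_params(c); print(c,p)
    for l in ["cradle","keeper_hinge","keeper_knob","cassette","shutter","dial_axis","dial_post","lens_tube","jar","post_base"]:
        r=place_of(c,l)
        print(l,[(round(d["p"],2),np.round(d["position"],3).tolist()) for d in r[:3]])
print(state())
E
```

```text
top {'vfov': 53.50662440277669, 'cx': 277.52328323786725, 'cy': 210.01982051840463, 'eye': array([0.38837394, 0.02534226, 1.05240919]), 'orientation': array([-2.92575667e+00,  2.74876169e-03, -1.57949324e+00])}
cradle [(0.97, [0.728, 0.385, -0.002]), (0.96, [0.408, 0.31, -0.002]), (0.78, [0.603, 0.202, 0.004])]
keeper_hinge [(0.92, [0.61, 0.138, 0.06]), (0.74, [0.738, 0.32, 0.059])]
keeper_knob [(0.91, [0.72, 0.443, 0.098]), (0.78, [0.398, 0.364, 0.1]), (0.7, [0.498, 0.183, 0.098])]
cassette [(0.72, [0.607, 0.198, 0.014])]
shutter [(0.59, [0.601, -0.171, -0.0]), (0.45, [0.605, 0.202, 0.014])]
dial_axis [(0.84, [0.6, -0.172, 0.079])]
dial_post [(0.7, [0.55, -0.198, 0.116])]
lens_tube [(0.67, [0.54, 0.012, 0.0])]
jar [(0.74, [0.763, 0.012, 0.001]), (0.25, [0.76, -0.22, -0.006])]
post_base [(0.79, [0.52, 0.437, 0.003])]
side {'vfov': 42.74718728363372, 'cx': 284.72785290291927, 'cy': 207.8419733801754, 'eye': array([0.48412007, 1.20440389, 1.13826169]), 'orientation': array([-2.28803392, -0.01604828, -3.03105872])}
cradle [(0.97, [0.726, 0.385, -0.004]), (0.87, [0.608, 0.198, -0.002]), 
[... 574 characters left out ...]
])]
post_base [(0.6, [0.512, 0.438, -0.0])]
{'time_s': 1.1, 'q': array([-9.63407590e-01,  3.84691458e-01,  7.91765688e-03, -9.73645349e-06,
       -1.19400067e+00, -2.58587355e-01]), 'qvel': array([ 0.00019192,  0.00057425, -0.00160967, -0.00013186,  0.00134499,
       -0.00066995]), 'tau': array([ 5.95673810e-04, -3.90479994e+01,  1.87628746e+01,  4.22464013e+00,
        1.55103800e-02, -2.01958608e-05]), 'tool_pos': array([ 0.21362259, -0.58734313,  0.22256072]), 'tool_rot': array([-3.14157384e+00,  1.43417358e-05, -2.79279485e+00]), 'contact_force': array([-1.0251102 , -0.8361336 ,  0.17648858]), 'wrist_torque': array([-0.0121109 , -0.02284059, -0.02630312]), 'width': 0.08720060524375198}
```

View pics/top0.png

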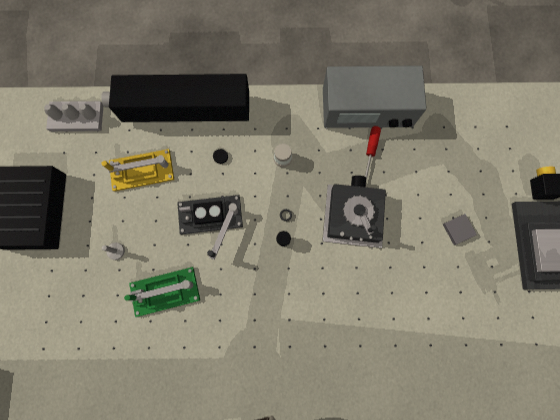

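View pics/side0.png

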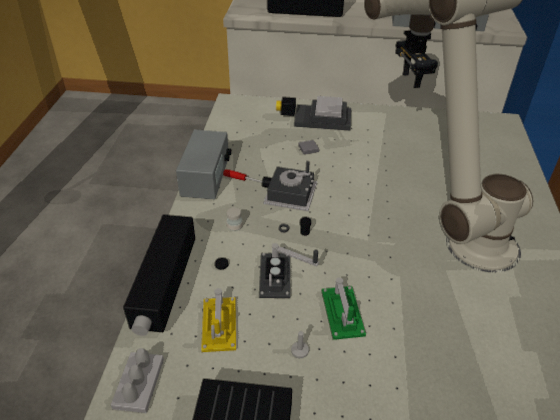

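```bash
cat > h.py <<'E'
from station import *
import cv2,numpy as np
from scipy.spatial.transform import Rotation as R
def proj(c,P):
    p=camera_params(c); f=210/np.tan(np.radians(p["vfov"]/2))
    v=R.from_euler("xyz",p["orientation"]).inv().apply(np.atleast_2d(P)-p["eye"])
    return np.c_[p["cx"]+f*v[:,0]/v[:,2],p["cy"]+f*v[:,1]/v[:,2]]
def crop(im,u,v,w,h,s): return cv2.resize(im[v:v+h,u:u+w],None,fx=s,fy=s,interpolation=cv2.INTER_CUBIC)
def unproj(c,uv,z):
    p=camera_params(c); f=210/np.tan(np.radians(p["vfov"]/2)); uv=np.atleast_2d(uv).astype(float)
    d=R.from_euler("xyz",p["orientation"]).apply(np.c_[(uv[:,0]-p["cx"])/f,(uv[:,1]-p["cy"])/f,np.ones(len(uv))])
    return p["eye"]+d*((z-p["eye"][2])/d[:,2])[:,None]
E
python3 - <<'E'
from h import *
im=grab_frame("top")[:,:,::-1]
a=crop(im,170,180,90,90,4.4);b=crop(im,315,165,90,90,4.4)
cv2.imwrite("pics/c1.png",np.hstack([a,b]))
for n,P in dict(hinge=[.611,.139,.058],knob=[.4975,.18,.098],axis=[.6,-.172,.08],post=[.5515,-.1965,.12]).items(): print(n,proj("top",P).round(1),proj("side",P).round(1))
E
```

```text
hinge [[231.4 208.6]] [[275.6 246.2]]
knob [[210.8 253.3]] [[315.4 250.3]]
axis [[360.5 209.9]] [[290.8 173.9]]
post [[375.8 226.9]] [[306.9 160.6]]
```

View pics/c1.png

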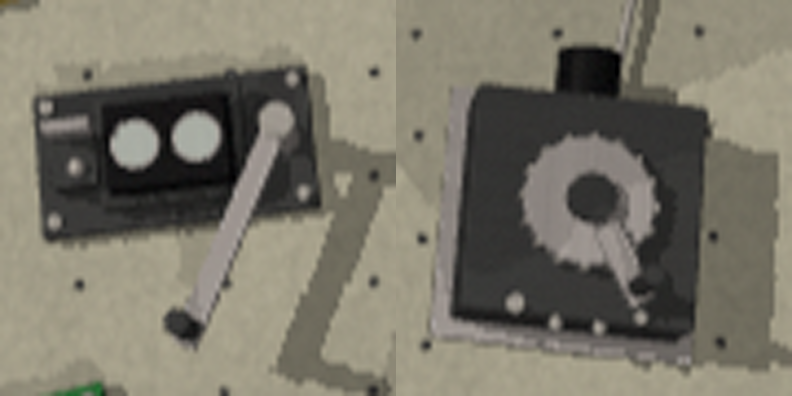

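Candidates for the cradle in the top picture are black (210,215), yellow (140,170) and green (163,292). The black one fits: it has the open bar, with its knob at (211,253). The dial is at (360,210), its post near (375,228), and the largest stud at (342,234) is notch 3. I'll go above the knob now.

Emit:
apply_moves([
  [16,42,0,0.135],
  [16,42,0,0.135],
  [16,42,0,0.135],
  [16,42,0,0.135],
  [16,42,0,0.135],
  [16,42,0,0.135],
  [16,42,0,0.135],
  [16,42,0,0.135],
  [16,42,0,0.135],
  [16,42,0,0.135],
  [16,42,0,0.135],
  [16,42,0,0.135],
  [16,42,0,0.135],
  [16,42,0,0.135],
  [16,42,0,0.135],
  [16,42,0,0.135],
  [16,42,0,0.135],
  [12,42,0,0.135],
], jaw=-0.2)

```text
time_s: 2.95
tool_pos: [0.502, 0.195, 0.2262]
tool_rot: [-3.127, -0.007, -0.267]
contact_force: [0.5, -0.1, -0.7]
width: 0.0521
```

```bash
python3 - <<'E'
from h import *
s=state(); print(s["tool_pos"].round(4),s["tool_rot"].round(3),s["width"],s["time_s"],s["contact_force"].round(1))
for u in [(342.3,233.6),(370.7,237.0)]:
    for z in (.055,.06):
        d=unproj("top",u,z)[0]-[.6,-.172,0]; print(d.round(4),np.hypot(*d[:2]).round(4),np.degrees(np.arctan2(d[1],d[0]))%360)
E
```

```text
[0.502  0.195  0.2262] [-3.127 -0.007 -0.267] 0.05209512462998606 2.95 [ 0.5 -0.1 -0.7]
[-0.0528  0.0419  0.055 ] 0.0674 141.54864521613564
[-0.0536  0.0427  0.06  ] 0.0685 141.45247956318067
[-0.0617 -0.0263  0.055 ] 0.0671 203.06520576581445
[-0.0625 -0.0252  0.06  ] 0.0674 201.93742371755224
```

Emit:
apply_moves([
  [-4,-15,-10,-0.1],
  [0,0,-20,0],
  [0,0,0,0],
])

```text
time_s: 3.25
tool_pos: [0.5, 0.1865, 0.195]
tool_rot: [-3.125, -0.009, -0.36]
contact_force: [-1.4, -0.1, 0.3]
width: 0.0523
```

```bash
python3 - <<'E'
from h import *
s=state(); print(s["tool_pos"].round(4),s["tool_rot"].round(3),s["q"].round(3))
grab_frame("top");print([(d["p"],d["position"]) for d in place_of("top","keeper_knob")[:4]])
im=grab_frame("side"); print([(d["p"],d["position"]) for d in place_of("side","keeper_knob")[:4]])
E
```

```text
[0.5    0.1865 0.195 ] [-3.125 -0.009 -0.36 ] [ 6.610e-01  2.440e-01 -2.700e-01 -1.000e-03 -1.039e+00  5.500e-01]
[(0.93, [0.7183, 0.4424, 0.0976]), (0.58, [0.3987, 0.3634, 0.0974])]
[(0.81, [0.7201, 0.4441, 0.0992]), (0.59, [0.3983, 0.3643, 0.0961]), (0.58, [0.497, 0.1791, 0.0992])]
```

Emit:
apply_moves([
  [-3,-7,-20,0],
  [0,0,-25,0],
  [0,0,-25,0],
  [0,0,-20,0],
  [0,0,-15,0],
  [0,0,-10,0],
  [0,0,0,0],
])

```text
time_s: 4.15
tool_pos: [0.5041, 0.1805, 0.0895]
tool_rot: [-3.104, -0.026, -0.363]
contact_force: [-0.9, 0.3, -0.5]
width: 0.0523
```

Emit:
apply_moves([
  [-5,0,-10,0],
  [-3,0,-10,0],
  [0,0,0,0],
  [0,0,0,0],
])

```text
time_s: 4.55
tool_pos: [0.497, 0.1813, 0.0705]
tool_rot: [-3.1, -0.029, -0.363]
contact_force: [-0.4, 0.4, 1.1]
width: 0.0527
```

```bash
python3 - <<'E'
from h import *
a=crop(grab_frame("top")[:,:,::-1],160,175,100,100,4);b=crop(grab_frame("side")[:,:,::-1],250,190,100,100,4)
cv2.imwrite("pics/c2.png",np.hstack([a,b]))
E
```

```text
(no output)
```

View pics/c2.png

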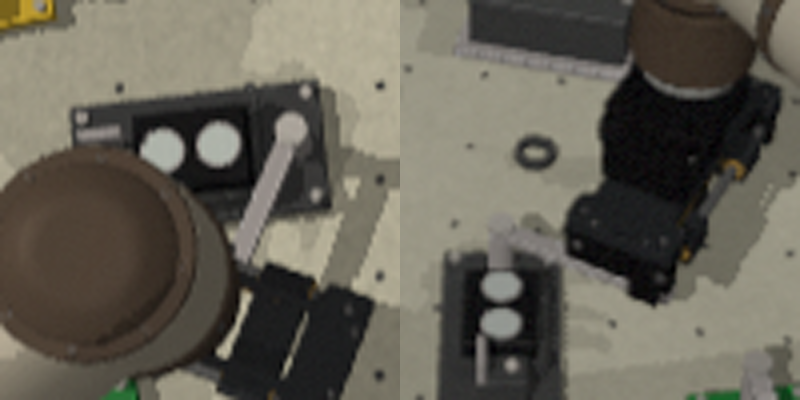

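The bar runs into the gripper at about (245,262) in the left half and (640,285) in the right half. The knob is hidden between the fingers, so I'll close and check the width.

Emit:
apply_moves([
  [0,0,0,0],
  [0,0,0,0],
  [0,0,0,0],
  [0,0,0,0],
  [0,0,0,0],
], jaw=1)

```text
time_s: 5.15
tool_pos: [0.4979, 0.1819, 0.0717]
tool_rot: [-3.098, -0.031, -0.363]
contact_force: [-0.3, 0.3, -0.5]
width: 0.0202
```

Emit:
apply_moves([
  [0,0,0,0],
  [0,0,0,0],
  [0,0,0,0],
])

```text
time_s: 5.45
tool_pos: [0.4979, 0.1818, 0.0718]
tool_rot: [-3.099, -0.031, -0.362]
contact_force: [0.5, 0.8, -0.1]
width: 0.0133
```

Emit:
apply_moves([
  [5,12,0,-0.1],
  [6.5,11,0,-0.1],
  [7.5,10.5,0,-0.1],
  [8.5,9.5,0,-0.1],
  [9.5,8.5,0,-0.1],
  [10.5,7.5,0,-0.1],
  [0,0,0,0],
])

```text
time_s: 6.15
tool_pos: [0.5465, 0.241, 0.0717]
tool_rot: [-3.103, -0.032, -0.985]
contact_force: [-0.2, -1.4, 3.0]
width: 0.0129
```

Emit:
apply_moves([
  [11,6,0,-0.1],
  [11.5,5,0,-0.1],
  [12,3.5,0,-0.1],
  [6,1,0,-0.05],
  [0,0,0,0],
])

```text
time_s: 6.65
tool_pos: [0.5848, 0.2571, 0.0719]
tool_rot: [-3.105, -0.029, -1.337]
contact_force: [0.8, -0.4, 0.9]
width: 0.013
```

Emit:
apply_moves([
  [5,1,0,-0.04],
  [5,0.5,0,-0.04],
  [5,0.5,0,0],
  [5,0,0,0],
])

```text
time_s: 7.05
tool_pos: [0.5914, 0.258, 0.0719]
tool_rot: [-3.128, -0.03, -1.41]
contact_force: [-6.9, 3.7, 3.9]
width: 0.0132
```

Emit:
apply_moves([
  [8,1,0,0],
  [8,1,0,0],
  [8,1,0,0],
])

```text
time_s: 7.35
tool_pos: [0.6008, 0.2596, 0.0711]
tool_rot: [3.126, -0.031, -1.408]
contact_force: [-30.5, 5.6, 19.0]
width: 0.0134
```

Emit:
apply_moves([
  [0,0,0,0],
  [0,0,0,0],
])

```text
time_s: 7.55
tool_pos: [0.5987, 0.2594, 0.0716]
tool_rot: [3.124, -0.031, -1.404]
contact_force: [0.1, 0.0, -2.0]
width: 0.0134
```

Emit:
apply_moves([
  [0,0,0,0],
  [0,0,0,0],
  [0,0,0,0],
], jaw=-0.3)

```text
time_s: 7.85
tool_pos: [0.5999, 0.2588, 0.0712]
tool_rot: [3.126, -0.031, -1.403]
contact_force: [0.7, 0.4, 0.1]
width: 0.0299
```

Emit:
apply_moves([
  [0,0,15,0],
  [0,0,30,0],
  [0,0,40,0],
  [0,0,40,0],
  [0,-45,10,0],
  [0,-45,0,0],
  [0,-45,0,0],
  [0,-45,0,-0.1],
  [0,-45,0,-0.14],
  [0,-45,0,-0.14],
  [0,0,0,0],
])

```text
time_s: 8.95
tool_pos: [0.6021, -0.0214, 0.2247]
tool_rot: [-3.139, -0.031, -1.793]
contact_force: [-0.6, 1.0, -0.7]
width: 0.0567
```

```bash
python3 - <<'E'
from h import *
a=crop(grab_frame("top")[:,:,::-1],160,175,100,100,4);b=crop(grab_frame("side")[:,:,::-1],230,190,100,100,4)
cv2.imwrite("pics/c3.png",np.hstack([a,b]))
for c in ("top","side"):
  for l in ("keeper_knob","keeper_hinge","cassette","cradle","dial_post","dial_axis"): print(c,l,[(round(d["p"],2),np.round(d["position"],3).tolist()) for d in place_of(c,l)[:4] if .45<d["position"][0]<.65])
E
```

```text
top keeper_knob []
top keeper_hinge [(0.83, [0.614, 0.142, 0.057])]
top cassette []
top cradle []
top dial_post [(0.89, [0.55, -0.193, 0.118])]
top dial_axis [(0.68, [0.598, -0.177, 0.078])]
side keeper_knob []
side keeper_hinge [(0.57, [0.618, 0.143, 0.057]), (0.5, [0.599, -0.17, -0.004])]
side cassette [(0.5, [0.604, 0.202, 0.009])]
side cradle [(0.58, [0.609, 0.201, -0.005])]
side dial_post [(0.85, [0.554, -0.193, 0.119])]
side dial_axis [(0.9, [0.596, -0.17, 0.082])]
```

View pics/c3.png

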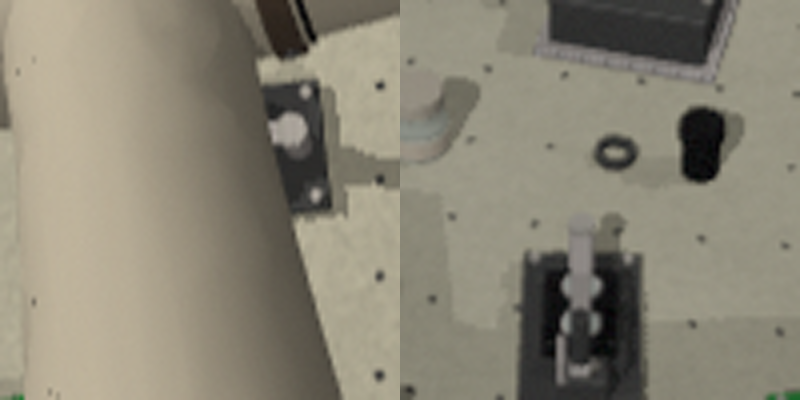

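The side view shows the bar lying over the cassette windows. The knob at (580,335) is right beside the stop wall at (562,360). Next I'll go above the dial post.

Emit:
apply_moves([
  [-6,-21,0,-0.115],
  [-6,-21,0,-0.115],
  [-6,-21,0,-0.115],
  [-6,-21,0,-0.115],
  [-6,-21,0,-0.115],
  [-6,-21,0,-0.115],
  [-6,-21,0,-0.115],
  [-6,-21,0,-0.115],
  [0,0,0,0],
  [0,0,0,0],
])

```text
time_s: 10.65
tool_pos: [0.5526, -0.1891, 0.2228]
tool_rot: [-3.14, -0.031, -2.738]
contact_force: [-0.8, -0.1, 0.2]
width: 0.0563
```

```bash
python3 - <<'E'
from h import *
grab_frame("top");grab_frame("side")
cv2.imwrite("pics/c4.png",crop(grab_frame("top")[:,:,::-1],150,165,130,110,5))
for c in ("top","side"):
  for l in ("keeper_knob","keeper_hinge","cassette","cradle","dial_post","dial_axis"): print(c,l,[(round(d["p"],2),np.round(d["position"],3).tolist()) for d in place_of(c,l)[:4] if .45<d["position"][0]<.65])
E
```

```text
top keeper_knob [(0.59, [0.602, 0.26, 0.099])]
top keeper_hinge [(0.62, [0.611, 0.138, 0.059]), (0.42, [0.537, 0.011, 0.004])]
top cassette [(0.72, [0.607, 0.198, 0.015])]
top cradle [(0.68, [0.602, 0.202, 0.0])]
top dial_post []
top dial_axis [(0.96, [0.599, -0.175, 0.079])]
side keeper_knob [(0.58, [0.598, 0.257, 0.098])]
side keeper_hinge [(0.95, [0.612, 0.139, 0.056]), (0.43, [0.513, 0.436, 0.003])]
side cassette [(0.64, [0.607, 0.2, 0.011])]
side cradle [(0.7, [0.606, 0.202, -0.006])]
side dial_post [(0.72, [0.551, -0.192, 0.121])]
side dial_axis []
```

View pics/c4.png

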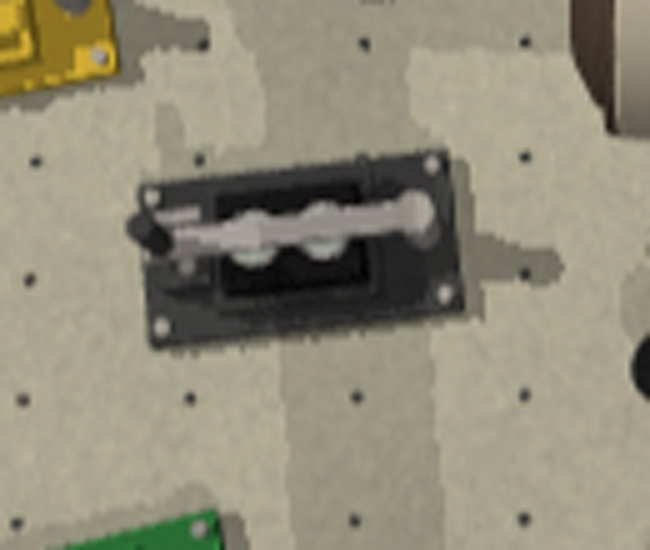

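The top view shows the bar parallel to the cradle's long edges (about 6.8° against 6.3–7.5°), with the knob at (150,232) next to the stop wall. The keeper is home, so I'll descend on the dial post.

Emit:
apply_moves([
  [-1,-5,-20,0],
  [0,0,-25,0],
  [0,0,-25,0],
  [0,0,-20,0],
  [0,0,-15,0],
  [0,0,0,0],
])

```text
time_s: 12.0
tool_pos: [0.5522, -0.1944, 0.116]
tool_rot: [-3.138, -0.027, -2.739]
contact_force: [-0.4, -0.1, 0.6]
width: 0.0569
```

Emit:
apply_moves([
  [0,0,-15,0],
  [0,0,-12,0],
  [0,0,-2,0],
  [0,0,0,0],
])

```text
time_s: 12.4
tool_pos: [0.5544, -0.1951, 0.0887]
tool_rot: [-3.134, -0.023, -2.738]
contact_force: [0.4, -0.1, 0.2]
width: 0.0561
```

Emit:
apply_moves([
  [0,0,0,0],
  [0,0,0,0],
  [0,0,0,0],
  [0,0,0,0],
  [0,0,0,0],
  [0,0,0,0],
  [0,0,0,0],
  [0,0,0,0],
], jaw=1)

```text
time_s: 13.2
tool_pos: [0.5538, -0.19, 0.0915]
tool_rot: [-3.14, -0.02, -2.739]
contact_force: [0.8, -5.5, -4.0]
width: 0.0114
```

Gripped: width is 11.4 mm and the spring load is felt. I'll swing the dial clockwise.

Emit:
apply_moves([
  [-3,7,0,-0.1],
  [-2.5,8,0,-0.1],
  [-1.5,8,0,-0.1],
  [-0.5,8,0,-0.1],
  [0.5,8,0,-0.1],
])

```text
time_s: 13.7
tool_pos: [0.5505, -0.1618, 0.0915]
tool_rot: [-3.124, -0.013, 3.023]
contact_force: [2.2, -9.2, -1.2]
width: 0.0113
```

```bash
cat > chk.py <<'E'
from h import *
im=grab_frame("top");im2=grab_frame("side")
for c in ("top","side"):
  for l in ("dial_post","dial_axis"): print(c,l,[(round(d["p"],2),np.round(d["position"],3).tolist()) for d in place_of(c,l)[:2]])
s=state();p=s["tool_pos"]-.019*R.from_euler("xyz",s["tool_rot"]).as_matrix()[:,2]
for a in ([.5985,-.1725],[.6,-.172]):
  d=p[:2]-a; print(s["time_s"],p.round(4),s["tool_rot"].round(3),np.hypot(*d).round(4),np.degrees(np.arctan2(d[1],d[0]))%360,s["contact_force"].round(1),s["q"].round(2))
E
python3 chk.py
```

```text
top dial_post []
top dial_axis []
side dial_post [(0.59, [0.55, -0.162, 0.121])]
side dial_axis [(0.64, [0.6, -0.169, 0.08])]
14.0 [ 0.5508 -0.1608  0.1104] [-3.125 -0.013  3.027] 0.0491 166.22708754192288 [ 0.4 -7.4 -1.8] [ 0.01  0.43 -0.29  0.02 -0.86 -1.7 ]
14.0 [ 0.5508 -0.1608  0.1104] [-3.125 -0.013  3.027] 0.0505 167.1835755285478 [ 0.4 -7.4 -1.8] [ 0.01  0.43 -0.29  0.02 -0.86 -1.7 ]
```

Emit:
apply_moves([
  [1.5,8,0,-0.12],
  [2,8,0,-0.12],
  [3,8,0,-0.12],
])

```text
time_s: 14.3
tool_pos: [0.5565, -0.1448, 0.0914]
tool_rot: [-3.116, -0.011, 2.652]
contact_force: [0.8, -8.8, -2.3]
width: 0.0111
```

```bash
python3 chk.py
```

```text
top dial_post []
top dial_axis []
side dial_post [(0.56, [0.556, -0.142, 0.12])]
side dial_axis [(0.66, [0.6, -0.173, 0.082]), (0.33, [0.605, 0.2, 0.009])]
14.6 [ 0.5572 -0.144   0.1104] [-3.117 -0.011  2.657] 0.0501 145.4103155768949 [ 0.3 -7.5 -2.3] [ 0.04  0.43 -0.28  0.02 -0.87 -2.11]
14.6 [ 0.5572 -0.144   0.1104] [-3.117 -0.011  2.657] 0.0511 146.82682828316737 [ 0.3 -7.5 -2.3] [ 0.04  0.43 -0.28  0.02 -0.87 -2.11]
```

```bash
python3 - <<'E'
from h import *
a=crop(grab_frame("top")[:,:,::-1],315,165,80,90,5);b=crop(grab_frame("side")[:,:,::-1],260,140,70,80,5.625)
cv2.imwrite("pics/c5.png",np.hstack([a,b]))
E
```

```text
(no output)
```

View pics/c5.png

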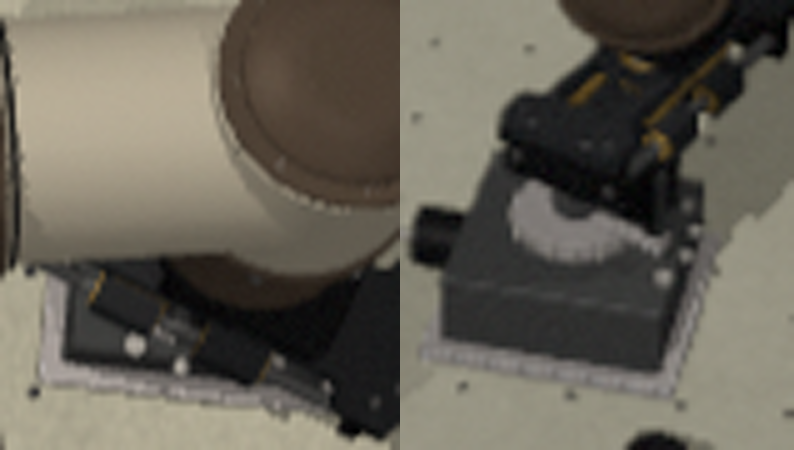

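```bash
python3 - <<'E'
from h import *
f=lambda x,y:(260+(x-400)/5.625,140+y/5.625)
for n,x,y,z in [("tip",660,245,.075),("arm",640,236,.076),("s0",692,205,.057),("s1",696,232,.057),("s2",686,255,.057),("s3",664,278,.057)]:
    P=unproj("side",f(x,y),z)[0]
    print(n,P.round(4),[ (np.hypot(*(P[:2]-a)).round(4),np.degrees(np.arctan2(P[1]-a[1],P[0]-a[0])).round(1)%360) for a in ([.5985,-.1725],[.6015,-.172])])
# stud circle fit: centre from 4 studs with radius 69
from scipy.optimize import least_squares
S=np.array([unproj("side",f(x,y),.057)[0][:2] for x,y in [(692,205),(696,232),(686,255),(664,278)]])
ang=np.radians([210,189.95,169.9,149.84])
r=least_squares(lambda q:(np.c_[q[0]+.069*np.cos(ang+q[2]),q[1]+.069*np.sin(ang+q[2])]-S).ravel(),[.6,-.172,-.1])
print(r.x.round(4),np.degrees(r.x[2]),r.fun.round(4))
E
```

```text
tip [ 0.5467 -0.135   0.075 ] [(np.float64(0.0639), np.float64(144.0)), (np.float64(0.0661), np.float64(145.9))]
arm [ 0.5586 -0.1404  0.076 ] [(np.float64(0.0512), np.float64(141.2)), (np.float64(0.0533), np.float64(143.6))]
s0 [ 0.5322 -0.1976  0.057 ] [(np.float64(0.0708), np.float64(200.7)), (np.float64(0.0738), np.float64(200.3))]
s1 [ 0.5281 -0.1724  0.057 ] [(np.float64(0.0704), np.float64(179.9)), (np.float64(0.0734), np.float64(180.3))]
s2 [ 0.5323 -0.1504  0.057 ] [(np.float64(0.0698), np.float64(161.5)), (np.float64(0.0725), np.float64(162.7))]
s3 [ 0.5431 -0.1279  0.057 ] [(np.float64(0.0711), np.float64(141.2)), (np.float64(0.0731), np.float64(142.9))]
[ 0.597  -0.1722 -0.1575] -9.023649353846533 [ 0.0003  0.0007 -0.0001 -0.0009 -0.0005  0.0008  0.0003 -0.0006]
```

Emit:
apply_moves([
  [2.5,4,0,-0.04],
])

```text
time_s: 14.8
tool_pos: [0.558, -0.1427, 0.0914]
tool_rot: [-3.114, -0.012, 2.615]
contact_force: [-4.1, -6.4, 2.3]
width: 0.0112
```

```bash
python3 chk.py; python3 - <<'E'
from h import *
a=crop(grab_frame("top")[:,:,::-1],150,165,80,90,5);b=crop(grab_frame("side")[:,:,::-1],260,140,70,80,5.625)
cv2.imwrite("pics/c6.png",np.hstack([a,b])); s=state(); print(s["time_s"],s["tool_pos"],s["contact_force"],s["width"])
E
```

```text
top dial_post []
top dial_axis []
side dial_post [(0.58, [0.597, -0.168, -0.003]), (0.5, [0.556, -0.141, 0.121])]
side dial_axis [(0.72, [0.601, -0.17, 0.077])]
15.1 [ 0.5585 -0.1421  0.1104] [-3.114 -0.012  2.616] 0.0502 142.75401546898215 [-2.8 -4.9  0.9] [ 0.04  0.44 -0.28  0.02 -0.88 -2.15]
15.1 [ 0.5585 -0.1421  0.1104] [-3.114 -0.012  2.616] 0.0511 144.21816116631626 [-2.8 -4.9  0.9] [ 0.04  0.44 -0.28  0.02 -0.88 -2.15]
15.2 [ 0.55809129 -0.14245667  0.09142284] [-2.14111095 -6.48520954  0.63840848] 0.011228947084489146
```

View pics/c6.png

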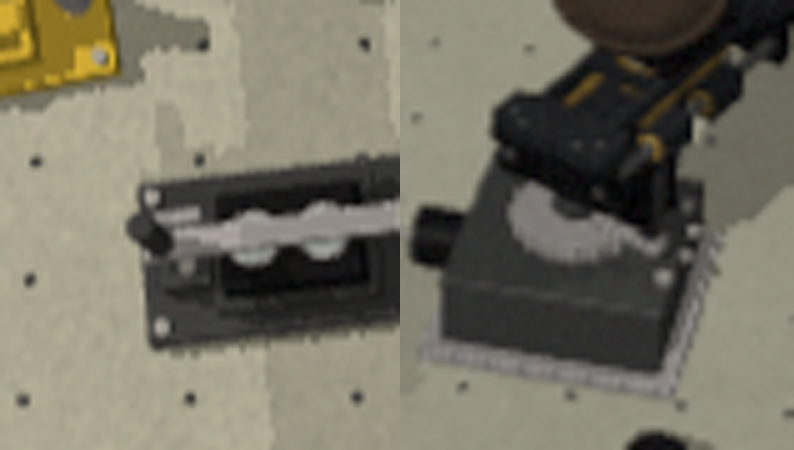

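```bash
python3 -c "
from station import *
print(finish_job())"
```

```text
the job is handed in; nothing more can be done
None
```

I swung the keeper bar shut, then turned the dial to the third notch. I handed the job in at 15.2 s with the fingers still gripping the dial post; the hand-in reports no verdict.

- **Keeper:** I gripped the knob and swung it round. Resistance was about 7 N at the ball, then it gave way, and about 30 N at the stop. After I let go, and again in the last picture, the bar lay parallel to the cradle with the knob beside the stop wall. The cassette was in place.
- **Dial:** I estimate it is held at 1.01 to 1.07 rad, inside the allowed 0.95 to 1.15. The last reading showed about 7 N of spring load on the gripper and an opening of 11 mm on the 12 mm post.
- **Checks that disagreed:** Estimates of how far the shutter is rotated on the bench ranged from about -5.5 to -9 degrees, depending on whether I used the housing and post or the studs. Before a last 2 mm nudge, the lowest dial estimate, from the distance the post had moved, was 0.97 rad. The arm hid the dial from the top camera, so the final check used the side view and the tool position.
- **Other things on the bench:** I saw no sign that anything else was touched, but I did not check each bystander in the last pictures.

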